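# Feed one stamping blank and nudge it into its block

### The job

Press the black plunger of the blank feeder all the way down once and let it come back up, so that one brass blank slides out onto the small plate in front of the magazine. Then push that blank sideways with a fingertip, sliding it without picking it up, onto the steel stamping block with the large recess until it drops flat into that recess. Leave the other blanks in the magazine and the tools lying around where they are.

Things in the scene. Friction and masses are not known exactly. Their poses are not given: they have to be found in the camera images.
- feeder: Blank feeder, fixed to the bench. Origin at bench level under the vertical axis of the magazine; -x points out of the outlet (roughly to the robot), y across. Base plate, top at z = 12 mm, from x = -72 to +98 and y = -24 to +24 mm. Magazine: upright aluminium chute with the stack, outside x and y = -22 to +22 mm, top at z = 50. Behind it the plunger guide, x = 54 to 78, 67 mm high.
- apron (a point): Point on top of the feeder's plate, 45 mm in front of the magazine axis (12 mm above the bench): about here the centre of an ejected blank comes to lie, with a gap of some 7 mm between blank and magazine.
- plunger (a joint): Travel of the feeder's plunger in m: 0 up, 0.020 fully down. A spring (4 N at the top, 8 N at the bottom, some N more while a blank moves) brings it up again. A bell crank drives the pusher 2.4 times as far, which has the lowest blank fully out only at the end of the stroke. When the plunger is up again the next blank drops down; every full press ejects one.
- plunger_top (a point): Centre of the top of the black mushroom knob on the plunger (27 mm across), moves with it; press it straight down. At rest 106.5 mm above the bench, fully down 86.5 mm.
- blank_1: The lowest blank in the magazine, the one that will be ejected: round brass disc 32 mm across, 6 mm thick, about 40 g. Origin: centre of its underside (z = 12 mm in the magazine and on the apron, 10 mm on top of a block, 7 mm when it lies in the recess), z up.
- blank_2: The same kind of disc, number 2 of 4 from the bottom of the stack; must stay in the magazine (it drops by one blank thickness, 6 mm).
- blank_3: The same kind of disc, number 3 of 4 from the bottom of the stack; must stay in the magazine (it drops by one blank thickness, 6 mm).
- blank_4: The same kind of disc, number 4 of 4 from the bottom of the stack; must stay in the magazine (it drops by one blank thickness, 6 mm).
- block_large: Steel stamping block with the large recess, fixed, 64 (x) x 70 (y) x 10 mm, origin at the centre of its underside. It stands left or right of the feeder's apron, its y axis along the feeder's y, 2 to 4 mm from the edge of the apron, its top 2 mm lower than the apron.
- block_large_seat (a point): Centre of the floor of the large recess: round, 36 mm across, 3 mm deep, at the middle of the block's top (floor 7 mm above the bench). A blank lying in it stands 3 mm proud of the block.
- block_small: The other stamping block, on the other side of the apron: the same size, but its recess is only 24 mm across, too small for the blank. Fixed.
- hammer: Chasing hammer, 207 mm long, behind the feeder. Loose bystander; leave it where it is.
- punch_a: Steel punch, 82 mm long, 10 mm thick, in front of the feeder or a block. Loose bystander; leave it where it is.
- punch_b: Steel punch, 90 mm long, 8 mm thick, beside the other punch. Loose bystander; leave it where it is.
- tin: Open grey tin, 67 mm across, 45 mm high, at the left. Loose bystander; leave it where it is.
- puck: Round wax cake, 45 mm across, 16 mm high, at the right. Loose bystander; leave it where it is.
There are look-alikes about, which are no part of the job. What is shaped like the blank_4 but red is not meant.

How it is judged:
By the outcome, as a careful person would: the job done as asked, in the order asked, and still so for the second after the job is handed in, with the robot touching nothing.
It also fails if it takes over 42 s, if anything falls off the work surface, if the arm or the gripper's body presses on something with over 40 N, if the wrist force passes 120 N, or if a joint passes its speed limit or range.

### The arm

A 6-joint arm with a two-finger parallel gripper is mounted at the origin on a cart in front of the work surface, level with it; the furniture and walls round the work are solid. World frame = base frame: x ahead of the robot, y to its left, z up, the work surface at z = 0. Lengths are in mm, angles in rad, forces in N, time in s.
With the tool pointing down it reaches from about 300 to 825 mm from the base axis. Payload 5.4 kg.
Tool frame: the origin (TCP) lies on the centre line of the jaws, within the pads' length; the fingertips stand 17 mm ahead of it and the grasp point (between the pads) lies 2 mm behind it; z points along the fingers, y is the direction in which the jaws open and shut (so a half turn about z gives the same grasp; the last joint's range is limited). The gripper opens to 92 mm and grips with 3 to 60 N. Pads are 20 mm wide; open, the fingers measure 128 mm over their backs; the gripper's body (75 mm by 189 mm) begins 69 mm behind the grasp point.
Start: joints at [1.067, 0.158, 1.597, -0, 1.386, -0.21], TCP at [166.525, 550.341, 231.601] pointing down, gripper open.
Joint ranges: [-2.91, 2.91], [-0.94, 2.29], [0.18, 2.7], [-1.29, 4.43], [0.17, 2.64], [-3, 3]. Speed limits (rad/s): [2.57, 2.57, 3.14, 3.14, 3.14, 3.14].

### API

Orientations are given as a 3x3 rotation matrix whose columns are the frame's x, y, z axes.
In Python, from bench import robot gives the robot as it stands.
- The arm moves only by the shell command python3 -m crank 'ROWS'. ROWS is JSON, a list of rows, each an object of numbers: "tx", "ty", "tz": the shift along the world's x, y, z in mm; "rx", "ry", "rz": the turn, a rotation vector about the world's x, y, z in rad; "hand": the finger opening in mm, from 0 to 91.9. In form: [{"tx": .., "ty": .., "tz": .., "rx": .., "ry": .., "rz": .., "hand": ..}, ...]. A call has 1 to 12 rows; each row is the pose to reach, as a shift and turn from the pose commanded when the call began; what a row does not reach only later rows make up. A row lasts 1/8 s, in which the tool goes at most 62.5 mm and 10.7 degrees, less where a joint would pass 70% of its speed; a pose out of reach is approached as far as the arm can. A call with a gripper value outside its range is refused whole. The fingers move at their own pace and stop on an object; the grip force is fixed at half the most. Time passes only in rows, so rows that repeat a pose let the fingers close. It gives the time, the measured TCP pose, the force and the opening at its end, in the units of the state.
- robot.get_obs(): the state, without advancing time (a new reading comes with each control period).
- robot.get_image(name): name is "side" or "top"; returns the picture (384x512x3 uint8, red, green, blue); there is no depth.
- robot.camera_info(name): a dict with "vfov" (degrees; the focal length in pixels is half the picture's height over the tangent of half this angle, whatever the lens; pixels are square), "cx", "cy" (the principal point, pixels), "D" ([k1, k2, p1, p2, k3] as OpenCV has them; the pictures are not rectified), "extrinsics" (4x4, takes a point from camera to world coordinates). Camera axes: x right, y down, z forward; pixel columns grow to the right and rows downward; lengths in mm; the calibration is good to about 2 mm. A picture is of the moment at which its call begins. camera_info takes no time and is no camera call.
- robot.hand_in(): hands the job in, once; it reports no verdict.
The state is a dict: "time_s": time; "joints": joint angles; "qd": joint speeds; "joint_efforts": joint torques, N m; "eef_pos": TCP position; "orientation": TCP orientation; "force": force on the tool from outside, world axes, zero at the start; "ft_torque": the same for the moment, N m; "opening": finger opening in mm.
Only numpy, scipy, OpenCV 4.12 (cv2) and the standard library are available. Lean on these libraries where they do the work, as an engineer would, in place of code of your own. Each camera call takes 0.05 s, during which the arm holds its last target.

## Working session

There is one attempt and no reset: what is moved stays moved. The work goes in short steps, Python scripts to look and compute and a shell command to move; the robot and the scene stay as the last step left them, time stands still between calls to the robot, and variables do not carry over. Pictures are saved under pics/ and viewed, and the job is handed in when it is done.

```bash
mkdir -p pics; ls; python3 - <<'E'
from bench import robot
import cv2
o=robot.get_obs(); print(o)
for n in("side","top"):
    print(n,robot.camera_info(n))
    cv2.imwrite(f"pics/{n}0.png",cv2.resize(robot.get_image(n)[:,:,::-1],(800,600),interpolation=cv2.INTER_CUBIC))
    cv2.imwrite(f"pics/{n}0_raw.png",robot.get_image(n)[:,:,::-1])
E
```

```text
pics
{'time_s': 0.0, 'joints': array([ 1.06688012e+00,  1.59052391e-01,  1.59823698e+00, -4.88732419e-05,
        1.38620395e+00, -2.10089019e-01]), 'qd': array([-5.16985672e-04,  1.31230460e-04,  3.29276210e-05,  6.56814800e-04,
       -8.13101377e-04,  7.20467400e-04]), 'joint_efforts': array([ 1.40549586e-03, -3.85556459e+01, -3.22111630e+01,  7.04704737e-02,
        3.76406196e-02, -1.64832295e-04]), 'eef_pos': array([166.25983942, 549.80645182, 230.61464954]), 'orientation': array([[-9.57144925e-01,  2.89608056e-01, -8.75682148e-04],
       [ 2.89609170e-01,  9.57143501e-01, -1.68760840e-03],
       [ 3.49408489e-04, -1.86889139e-03, -9.99998193e-01]]), 'force': array([0.63762443, 0.36280361, 0.40266851]), 'ft_torque': array([0.03706738, 0.00147179, 0.00677885]), 'opening': 91.64569406476775}
side {'vfov': 44.42822528738321, 'cx': 254.1184559773866, 'cy': 190.9437208343402, 'D': array([-0.15953053,  0.        ,  0.        ,  0.        ,  0.        ]), 'extrinsics': array([[ 8.89514663e-01, -1.64399371e-01,  4.26305655e-01,
         1.09481744e+02],
       [-4.56835120e-01, -3.36512085e-01,  8.23444771e-01,
        -9.49486339e+02],
       [ 8.08320248e-03, -9.27217592e-01, -3.74435840e-01,
         5.05954082e+02],
       [ 0.00000000e+00,  0.00000000e+00,  0.00000000e+00,
         1.00000000e+00]])}
top {'vfov': 51.02868229955665, 'cx': 250.1859133484637, 'cy': 188.12549422426176, 'D': array([0.02380243, 0.        , 0.        , 0.        , 0.        ]), 'extrinsics': array([[ 6.58218194e-03, -9.81546525e-01,  1.91110160e-01,
         4.02658322e+02],
       [-9.99978084e-01, -6.59685436e-03,  5.59458547e-04,
        -2.04907990e+01],
       [ 7.11591299e-04, -1.91109654e-01, -9.81568436e-01,
         1.06210595e+03],
       [ 0.00000000e+00,  0.00000000e+00,  0.00000000e+00,
         1.00000000e+00]])}
```

View pics/side0.png

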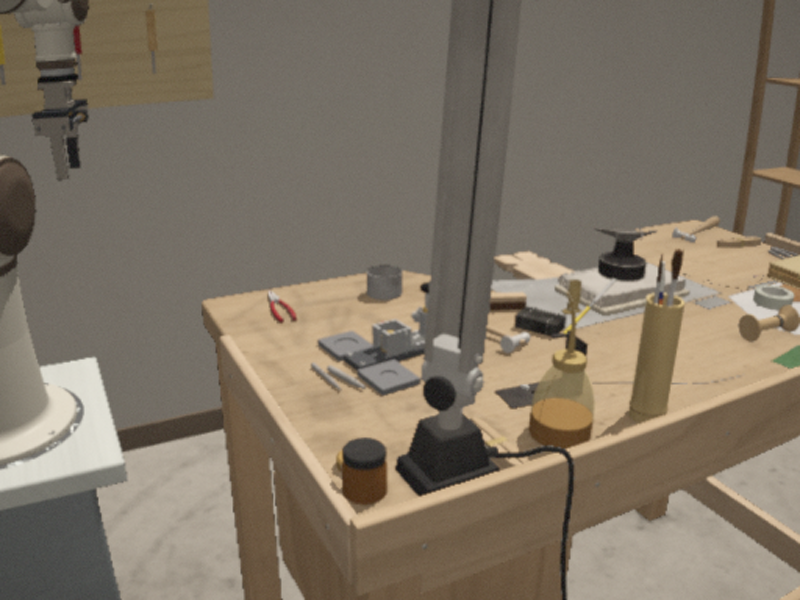

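View pics/top0.png

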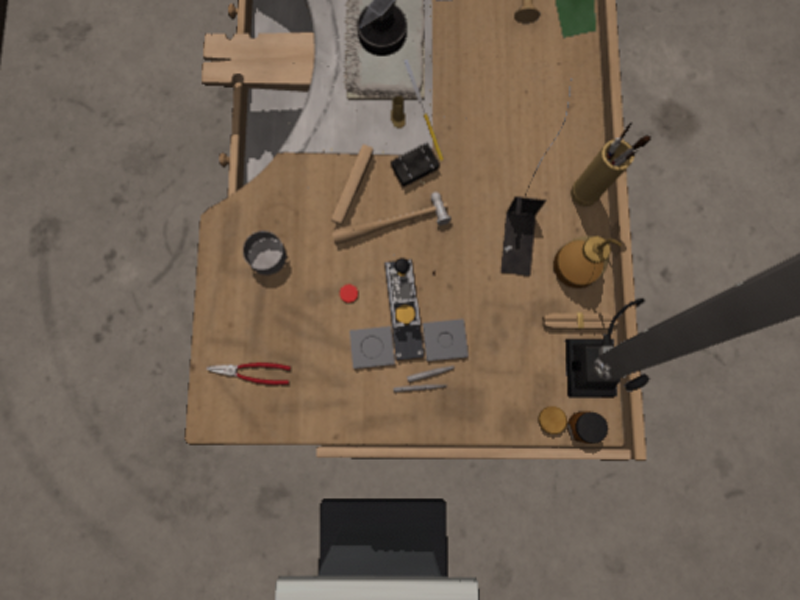

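The top view shows the feeder with its knob at (402,266), the brass stack at (405,315), the left block's wider recess at (372,347) and the right block's at (446,340), and a red decoy disc at (348,293). In the side view the lamp post hides part of the plunger. Next I'll take close crops.

```bash
python3 - <<'E'
import cv2
t=cv2.imread("pics/top0_raw.png"); s=cv2.imread("pics/side0_raw.png")
cv2.imwrite("pics/topc.png",cv2.resize(t[150:260,205:315],None,fx=5.4,fy=5.4,interpolation=cv2.INTER_CUBIC))
cv2.imwrite("pics/sidec.png",cv2.resize(s[160:260,190:330],None,fx=5.7,fy=5.7,interpolation=cv2.INTER_CUBIC))
E
```

```text
(no output)
```

View pics/topc.png

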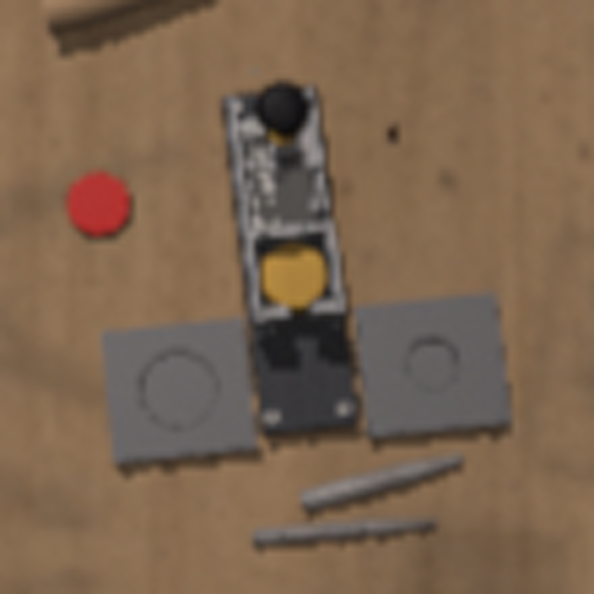

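View pics/sidec.png

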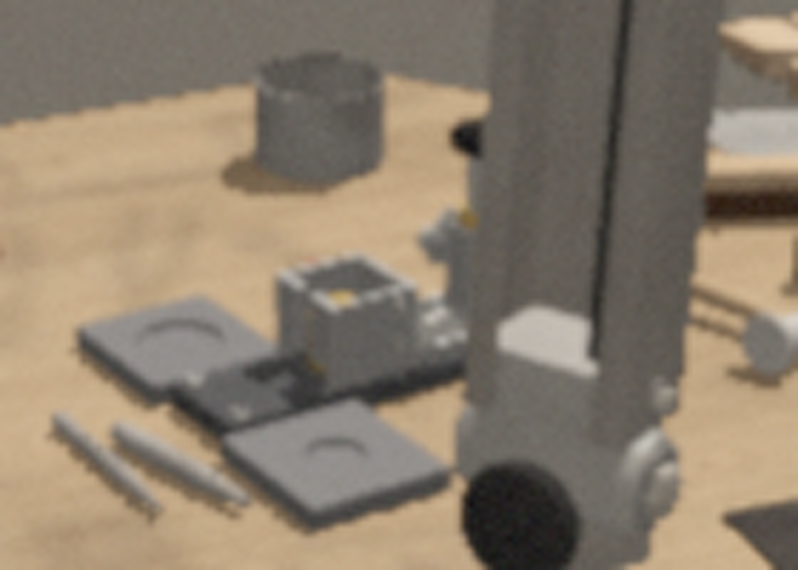

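```bash
cat > h.py <<'E'
import numpy as np, cv2
from bench import robot
def cam(n):
    c=robot.camera_info(n); f=192/np.tan(np.radians(c["vfov"]/2))
    K=np.array([[f,0,c["cx"]],[0,f,c["cy"]],[0,0,1]]); return K,np.array(c["D"]),np.array(c["extrinsics"])
def ray(n,p):
    K,D,E=cam(n); u=cv2.undistortPoints(np.array([[p]],float),K,D)[0,0]
    d=E[:3,:3]@np.array([u[0],u[1],1]); return E[:3,3],d/np.linalg.norm(d)
def plane(n,p,z):
    o,d=ray(n,p); return o+d*(z-o[2])/d[2]
def tri(p,q):
    o1,d1=ray("top",p);o2,d2=ray("side",q)
    s=np.linalg.lstsq(np.c_[d1,-d2],o2-o1,rcond=None)[0]
    a=o1+d1*s[0];b=o2+d2*s[1]; return (a+b)/2,np.linalg.norm(a-b)
def proj(n,P):
    K,D,E=cam(n); R=E[:3,:3].T; t=-R@E[:3,3]
    return cv2.projectPoints(np.array([P],float),cv2.Rodrigues(R)[0],t,K,D)[0][0,0]
E
python3 - <<'E'
from h import *
np.set_printoptions(precision=1,suppress=True)
t=cv2.imread("pics/top0_raw.png"); s=cv2.imread("pics/side0_raw.png")
hsv=cv2.cvtColor(t,cv2.COLOR_BGR2HSV)
def blobs(m,box,mn=15):
    x0,y0,x1,y1=box; M=np.zeros_like(m);M[y0:y1,x0:x1]=m[y0:y1,x0:x1]
    n,l,st,c=cv2.connectedComponentsWithStats(M)
    return [(c[i],st[i]) for i in range(1,n) if st[i][4]>=mn]
yel=cv2.inRange(hsv,(15,140,110),(35,255,255))
print("yel",blobs(yel,(240,185,275,215)))
dark=cv2.inRange(hsv,(0,0,0),(180,255,45)); print("dark",blobs(dark,(245,160,270,180)))
grey=cv2.inRange(hsv,(0,0,85),(180,45,150))
for nm,box in(("L",(220,205,253,240)),("R",(271,200,302,234))):
    M=np.zeros_like(grey);x0,y0,x1,y1=box;M[y0:y1,x0:x1]=grey[y0:y1,x0:x1]
    M=cv2.morphologyEx(M,cv2.MORPH_CLOSE,np.ones((5,5)))
    c=max(cv2.findContours(M,0,2)[0],key=cv2.contourArea); r=cv2.minAreaRect(c); print(nm,r)
    pts=np.array([plane("top",p,10)[:2] for p in cv2.boxPoints(r)]);print(pts,pts.mean(0),[np.linalg.norm(pts[i]-pts[i-1]) for i in range(4)])
raw=lambda x,y:(205+x/5.4-.4,150+y/5.4-.4); sr=lambda x,y:(190+x/5.7-.4,160+y/5.7-.4)
print("seatL",tri(raw(179,389),sr(180,333))); print("seatL plane",plane("top",raw(179,389),10),plane("side",sr(180,333),10))
print("recR",plane("top",raw(432,362),10), plane("side",sr(337,448),10))
print("recess widths L",np.linalg.norm(plane("top",raw(139,389),10)-plane("top",raw(219,389),10)),"R",np.linalg.norm(plane("top",raw(404,362),10)-plane("top",raw(460,362),10)))
print("knob",plane("top",raw(282,107),104),"stack",plane("top",raw(294,275),36))
# block L corners
for nm,a,b in(("L near-left",(118,466),(150,400)),("L far-left",(104,335),(80,338)),("Lfar-right",(246,322),(200,297)),("apron near L",(265,438),(215,435)),):
    print(nm,tri(raw(*a),sr(*b)))
for nm,a,b in(("mag corners",(244,232),(278,275)),("",(335,222),(345,255)),("",(345,308),(415,290)),("",(252,318),(335,303))):
    print(nm,tri(raw(*a),sr(*b)))
# apron edge / plate
for p in((222,95),(316,88)): print("plate far",plane("top",raw(*p),12))
print("apron near",plane("top",raw(263,434),12),plane("top",raw(356,425),12))
E
```

```text
yel [(array([259. , 200.9]), array([253, 196,  12,  11, 100], dtype=int32))]
dark [(array([256.9, 169.9]), array([252, 166,  10,   9,  68], dtype=int32))]
L ((238.90098571777344, 220.00990295410156), (27.463027954101562, 29.055086135864258), 84.2894058227539)
[[554.2  51.3]
 [562.4 -25. ]
 [490.4 -32.5]
 [482.4  42.8]] [522.3   9.1] [np.float64(72.25062400205888), np.float64(76.68645008551279), np.float64(72.35788067702056), np.float64(75.67681550227933)]
R ((284.510986328125, 217.10409545898438), (23.868133544921875, 26.223539352416992), 83.9909896850586)
[[ 558.1  -73.1]
 [ 565.9 -142.1]
 [ 503.3 -147.6]
 [ 495.6  -79.5]] [ 530.7 -110.6] [np.float64(62.83366879623059), np.float64(69.39459426041182), np.float64(62.91814336038759), np.float64(68.59674289088416)]
seatL (array([517.3,  12.1,  13.2]), np.float64(0.34106534714524483))
seatL plane [517.8  12.1  10. ] [519.7  18.3  10. ]
recR [ 531.8 -110.8   10. ] [ 533. -107.   10.]
recess widths L 38.8329219250496 R 27.241593480424203
knob [636.  -35.9 104. ] stack [570. -43.  36.]
L near-left (array([497. ,  38.1, -27.7]), np.float64(29.550978757097983))
L far-left (array([518.7,  58.3,  -4.3]), np.float64(56.576774116303866))
Lfar-right (array([531.7, -14.9,  41.1]), np.float64(30.946489327220487))
apron near L (array([504. , -32.9, -13.2]), np.float64(16.38945920413681))
mag corners (array([572. , -12.5,  43.4]), np.float64(36.47109824982786))
 (array([576.9, -56.2,  68. ]), np.float64(27.44089258194443))
 (array([566.6, -73.4,  55.6]), np.float64(33.1880352740732))
 (array([559.7, -27.3,  33.3]), np.float64(21.93289570510164))
plate far [664.3  -7.5  12. ]
plate far [668.2 -54.3  12. ]
apron near [496.1 -28.7  12. ] [500.7 -73.6  12. ]
```

```bash
python3 - <<'E'
from h import *
np.set_printoptions(precision=1,suppress=True)
raw=lambda x,y:(205+x/5.4-.4,150+y/5.4-.4); sr=lambda x,y:(190+x/5.7-.4,160+y/5.7-.4)
for nm,a,b in(("L near-left",(118,466),(80,338)),("L far-left",(104,335),(200,297)),("R nl",(372,438),(225,440)),("R fl",(360,308),(358,402)),("R nr",(510,425),(312,520)),("R fr",(495,297),(448,475)),
 ("mag nl",(252,318),(278,275)),("fl",(244,232),(350,255)),("fr",(335,222),(415,290)),("nr",(345,308),(340,305)),("apron nl",(263,434),(174,388)),("screw",(271,415),(193,378)),("screwR",(345,407),(238,412)),("redtop?stack",(294,270),(342,297)),("knob L edge",(259,107),(453,137)),
 ("recR",(432,362),(337,448)),("seatL",(179,389),(180,335))):
    P,e=tri(raw(*a),sr(*b)); print(nm,P,round(e,1))
print("knob proj side", proj("side",(636,-36,104)), sr(453,137))
E
```

```text
L near-left [481.4  41.1   5.8] 1.4
L far-left [543.5  49.2   9.7] 1.1
R nl [495.2 -81.6  10.3] 1.1
R fl [558.1 -75.9  10.7] 0.2
R nr [ 501.7 -148.6    6.2] 0.2
R fr [ 564.1 -142.2    7.5] 0.4
mag nl [547.3 -23.   48.6] 0.0
fl [586.1 -18.1  48.8] 4.8
fr [592.6 -61.7  48.6] 1.9
nr [552.9 -67.1  51.7] 2.2
apron nl [496.4 -28.8   9.6] 0.2
screw [504.4 -32.3  14.1] 1.4
screwR [508.5 -68.   13.8] 1.4
redtop?stack [569.6 -42.2  42.2] 3.7
knob L edge [633.8 -23.9  97.1] 8.1
recR [ 531.4 -110.6   12.1] 0.3
seatL [517.3  12.1  12.2] 0.4
knob proj side [274.  182.1] (269.0736842105263, 183.63508771929824)
```

Candidates:
- **Blank:** the stack at top crop (294,275) is brass. The red disc at (98,205) is rejected.
- **Block:** the left block's recess at (179,389) measures about 38 mm, so it is the large one. The right recess at (432,362) measures about 27 mm and is rejected.

Heights from two views agree with the text: blocks about 10, magazine about 49, apron about 10–14. The feeder origin is about (570,-43) with a yaw of about 0.11. The knob is about (636,-36), 66 mm from the origin, which fits the guide.

Next I move above the knob with the jaws closed.

```bash
python3 -m crank '[{"tx":470,"ty":-586,"tz":-30,"rz":0.4,"hand":0},{"tx":470,"ty":-586,"tz":-30,"rz":0.4,"hand":0},{"tx":470,"ty":-586,"tz":-30,"rz":0.4,"hand":0},{"tx":470,"ty":-586,"tz":-30,"rz":0.4,"hand":0},{"tx":470,"ty":-586,"tz":-30,"rz":0.4,"hand":0},{"tx":470,"ty":-586,"tz":-30,"rz":0.4,"hand":0},{"tx":470,"ty":-586,"tz":-30,"rz":0.4,"hand":0},{"tx":470,"ty":-586,"tz":-30,"rz":0.4,"hand":0},{"tx":470,"ty":-586,"tz":-30,"rz":0.4,"hand":0},{"tx":470,"ty":-586,"tz":-30,"rz":0.4,"hand":0},{"tx":470,"ty":-586,"tz":-30,"rz":0.4,"hand":0},{"tx":470,"ty":-586,"tz":-30,"rz":0.4,"hand":0}]'
```

```text
invalid input at $[0]: expected keys tx, ty, tz, rx, ry, rz, hand
```

```bash
python3 -m crank '[{"tx":470,"ty":-586,"tz":-30,"rx":0,"ry":0,"rz":0.4,"hand":0},{"tx":470,"ty":-586,"tz":-30,"rx":0,"ry":0,"rz":0.4,"hand":0},{"tx":470,"ty":-586,"tz":-30,"rx":0,"ry":0,"rz":0.4,"hand":0},{"tx":470,"ty":-586,"tz":-30,"rx":0,"ry":0,"rz":0.4,"hand":0},{"tx":470,"ty":-586,"tz":-30,"rx":0,"ry":0,"rz":0.4,"hand":0},{"tx":470,"ty":-586,"tz":-30,"rx":0,"ry":0,"rz":0.4,"hand":0},{"tx":470,"ty":-586,"tz":-30,"rx":0,"ry":0,"rz":0.4,"hand":0},{"tx":470,"ty":-586,"tz":-30,"rx":0,"ry":0,"rz":0.4,"hand":0},{"tx":470,"ty":-586,"tz":-30,"rx":0,"ry":0,"rz":0.4,"hand":0},{"tx":470,"ty":-586,"tz":-30,"rx":0,"ry":0,"rz":0.4,"hand":0},{"tx":470,"ty":-586,"tz":-30,"rx":0,"ry":0,"rz":0.4,"hand":0},{"tx":470,"ty":-586,"tz":-30,"rx":0,"ry":0,"rz":0.4,"hand":0}]'
```

```text
time_s: 1.7
eef_pos: [629.9, -28.0, 201.8]
orientation: [[-0.994, -0.106, -0.0], [-0.106, 0.994, 0.0], [0.0, 0.0, -1.0]]
force: [0.1, 0.6, -0.4]
opening: 0.4
```

```bash
python3 -m crank '[{"tx":0,"ty":0,"tz":0,"rx":0,"ry":0,"rz":0,"hand":0},{"tx":0,"ty":0,"tz":-30,"rx":0,"ry":0,"rz":0,"hand":0},{"tx":0,"ty":0,"tz":-60,"rx":0,"ry":0,"rz":0,"hand":0},{"tx":0,"ty":0,"tz":-60,"rx":0,"ry":0,"rz":0,"hand":0},{"tx":0,"ty":0,"tz":-60,"rx":0,"ry":0,"rz":0,"hand":0}]'
python3 - <<'E'
from h import *
print(robot.get_obs()["eef_pos"])
for n,b in(("top",(205,100,325,250)),("side",(190,100,340,260))):
    im=robot.get_image(n)[:,:,::-1]; x0,y0,x1,y1=b
    cv2.imwrite(f"pics/{n}1.png",cv2.resize(im[y0:y1,x0:x1],None,fx=3.7,fy=3.7,interpolation=cv2.INTER_CUBIC))
E
```

```text
time_s: 2.33
eef_pos: [629.3, -25.7, 143.5]
orientation: [[-0.994, -0.107, 0.002], [-0.107, 0.994, -0.0], [-0.002, -0.0, -1.0]]
force: [0.0, -0.0, 0.8]
opening: 0.8
[629.3458359  -25.67961755 143.51730485]
```

View pics/top1.png

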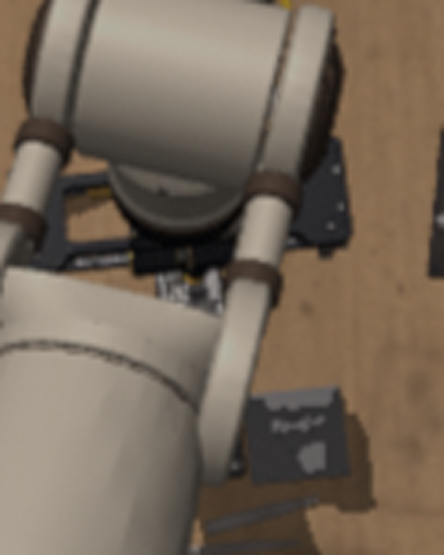

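View pics/side1.png

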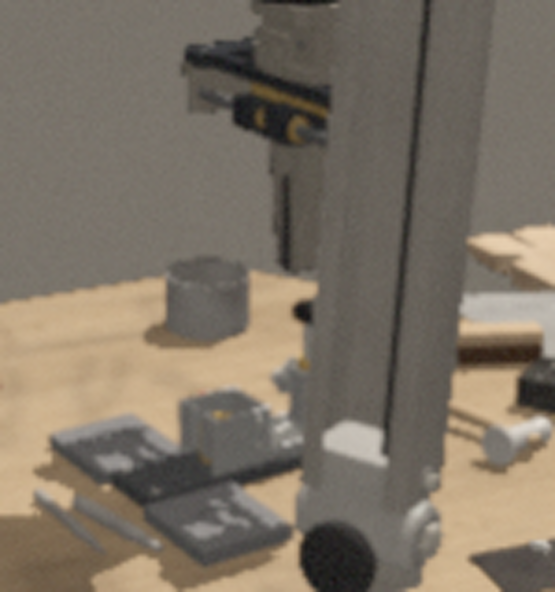

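The side view shows the closed fingertip at (300,270), above and slightly left of the knob at (305,310). That matches the measured TCP offset of about (-7,+10) mm, so I correct it.

```bash
python3 -m crank '[{"tx":6.5,"ty":-10,"tz":0,"rx":0,"ry":0,"rz":0,"hand":0},{"tx":6.5,"ty":-10,"tz":-12,"rx":0,"ry":0,"rz":0,"hand":0},{"tx":6.5,"ty":-10,"tz":-12,"rx":0,"ry":0,"rz":0,"hand":0},{"tx":6.5,"ty":-10,"tz":-12,"rx":0,"ry":0,"rz":0,"hand":0}]'
```

```text
time_s: 2.92
eef_pos: [635.2, -36.1, 129.7]
orientation: [[-0.994, -0.106, -0.001], [-0.106, 0.994, 0.0], [0.001, 0.0, -1.0]]
force: [-0.4, 0.8, 0.6]
opening: 0.2
```

```bash
python3 -m crank '[{"tx":0,"ty":0,"tz":-5,"rx":0,"ry":0,"rz":0,"hand":0},{"tx":0,"ty":0,"tz":-9,"rx":0,"ry":0,"rz":0,"hand":0},{"tx":0,"ty":0,"tz":-13,"rx":0,"ry":0,"rz":0,"hand":0},{"tx":0,"ty":0,"tz":-16,"rx":0,"ry":0,"rz":0,"hand":0},{"tx":0,"ty":0,"tz":-19,"rx":0,"ry":0,"rz":0,"hand":0},{"tx":0,"ty":0,"tz":-22,"rx":0,"ry":0,"rz":0,"hand":0},{"tx":0,"ty":0,"tz":-24,"rx":0,"ry":0,"rz":0,"hand":0},{"tx":0,"ty":0,"tz":-26,"rx":0,"ry":0,"rz":0,"hand":0},{"tx":0,"ty":0,"tz":-26,"rx":0,"ry":0,"rz":0,"hand":0},{"tx":0,"ty":0,"tz":-26,"rx":0,"ry":0,"rz":0,"hand":0}]'
python3 - <<'E'
from h import *
for n,b in(("side",(190,100,340,260)),):
    im=robot.get_image(n)[:,:,::-1]; x0,y0,x1,y1=b
    cv2.imwrite(f"pics/{n}2.png",cv2.resize(im[y0:y1,x0:x1],None,fx=3.7,fy=3.7,interpolation=cv2.INTER_CUBIC))
E
```

```text
time_s: 4.18
eef_pos: [635.9, -36.2, 105.9]
orientation: [[-0.994, -0.106, 0.001], [-0.106, 0.994, -0.0], [-0.001, -0.0, -1.0]]
force: [-3.9, -0.1, 10.1]
opening: 0.2
```

View pics/side2.png

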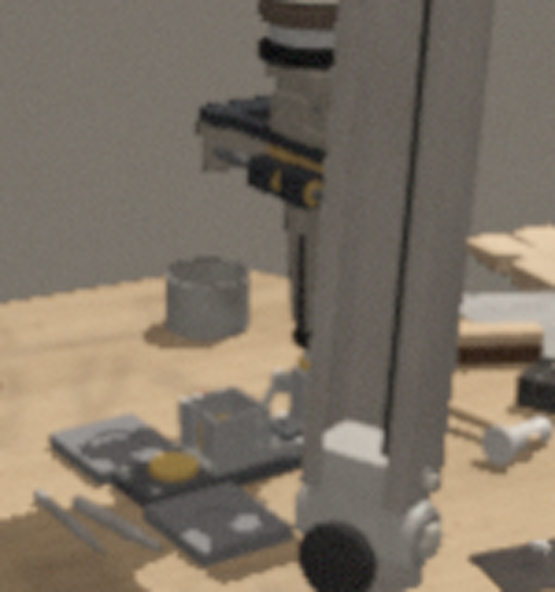

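The blank is almost out, at (173,466). The plunger is still about 2 mm short, so I press on until the stop.

```bash
python3 -m crank '[{"tx":0,"ty":0,"tz":-2,"rx":0,"ry":0,"rz":0,"hand":0},{"tx":0,"ty":0,"tz":-3,"rx":0,"ry":0,"rz":0,"hand":0},{"tx":0,"ty":0,"tz":-4,"rx":0,"ry":0,"rz":0,"hand":0},{"tx":0,"ty":0,"tz":-4,"rx":0,"ry":0,"rz":0,"hand":0}]'
```

```text
time_s: 4.72
eef_pos: [636.0, -36.2, 103.2]
orientation: [[-0.994, -0.106, 0.001], [-0.106, 0.994, -0.001], [-0.001, -0.001, -1.0]]
force: [-6.8, 1.5, 16.0]
opening: 0.6
```

```bash
python3 -m crank '[{"tx":0,"ty":0,"tz":-2,"rx":0,"ry":0,"rz":0,"hand":0},{"tx":0,"ty":0,"tz":-2,"rx":0,"ry":0,"rz":0,"hand":0},{"tx":0,"ty":0,"tz":-2,"rx":0,"ry":0,"rz":0,"hand":0}]'
```

```text
time_s: 5.1
eef_pos: [636.2, -36.2, 103.1]
orientation: [[-0.994, -0.107, 0.001], [-0.107, 0.994, -0.001], [-0.001, -0.001, -1.0]]
force: [-12.0, 2.2, 25.2]
opening: 0.3
```

Hard stop reached: z stays at 103.1 while the force rises to 25 N. I release and move aside to look.

```bash
python3 -m crank '[{"tx":0,"ty":0,"tz":8,"rx":0,"ry":0,"rz":0,"hand":0},{"tx":0,"ty":0,"tz":15,"rx":0,"ry":0,"rz":0,"hand":0},{"tx":0,"ty":0,"tz":22,"rx":0,"ry":0,"rz":0,"hand":0},{"tx":0,"ty":0,"tz":35,"rx":0,"ry":0,"rz":0,"hand":0},{"tx":0,"ty":0,"tz":80,"rx":0,"ry":0,"rz":0,"hand":0},{"tx":-60,"ty":60,"tz":100,"rx":0,"ry":0,"rz":0,"hand":0},{"tx":-120,"ty":250,"tz":100,"rx":0,"ry":0,"rz":0,"hand":0},{"tx":-120,"ty":250,"tz":100,"rx":0,"ry":0,"rz":0,"hand":0},{"tx":-120,"ty":250,"tz":100,"rx":0,"ry":0,"rz":0,"hand":0},{"tx":-120,"ty":250,"tz":100,"rx":0,"ry":0,"rz":0,"hand":0},{"tx":-120,"ty":250,"tz":100,"rx":0,"ry":0,"rz":0,"hand":0}]'
python3 - <<'E'
from h import *
for n,b in(("side",(190,160,330,260)),("top",(205,150,315,260))):
    im=robot.get_image(n)[:,:,::-1]; x0,y0,x1,y1=b; cv2.imwrite(f"pics/{n}3_raw.png",im)
    cv2.imwrite(f"pics/{n}3.png",cv2.resize(im[y0:y1,x0:x1],None,fx=5.4,fy=5.4,interpolation=cv2.INTER_CUBIC))
E
```

```text
time_s: 6.48
eef_pos: [514.5, 215.6, 198.3]
orientation: [[-0.994, -0.11, -0.0], [-0.11, 0.994, 0.0], [0.0, 0.0, -1.0]]
force: [0.7, 0.1, -0.6]
opening: 0.2
```

View pics/side3.png

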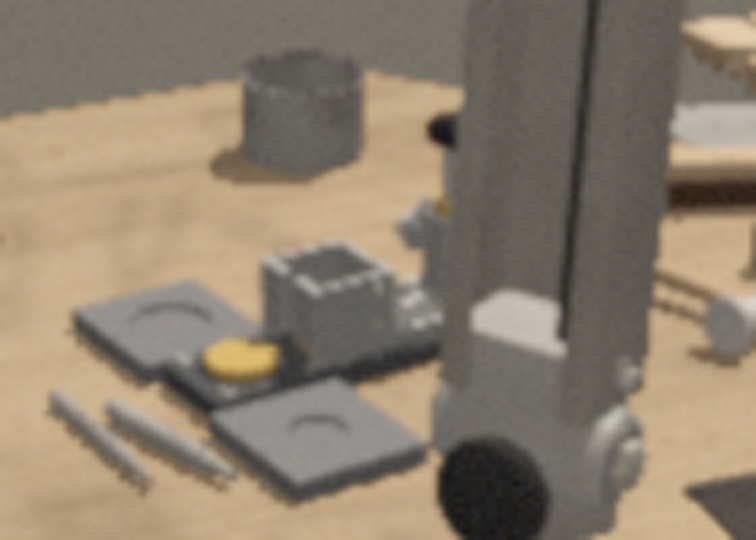

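View pics/top3.png

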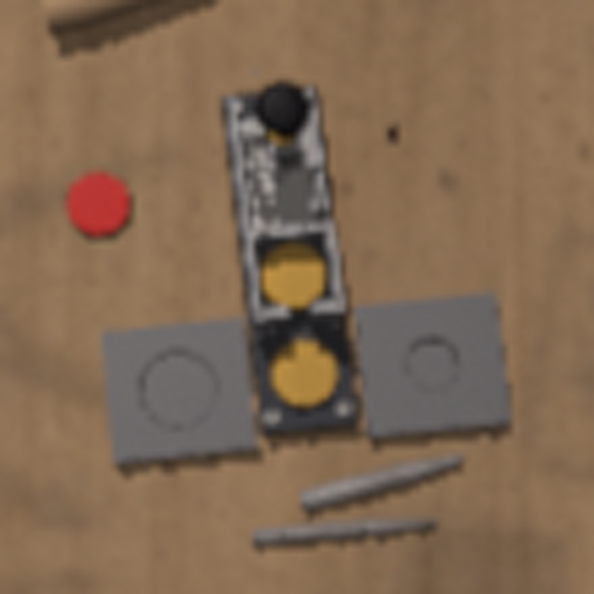

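The blank lies on the apron, at top crop (304,373) and side crop (240,359). The stack has dropped one thickness and the knob is up. Next I measure the blank.

```bash
python3 - <<'E'
from h import *
np.set_printoptions(precision=1,suppress=True)
t=cv2.imread("pics/top3_raw.png"); s=cv2.imread("pics/side3_raw.png")
def yc(im,b):
    m=cv2.inRange(cv2.cvtColor(im,cv2.COLOR_BGR2HSV),(15,110,90),(35,255,255)); M=np.zeros_like(m); x0,y0,x1,y1=b; M[y0:y1,x0:x1]=m[y0:y1,x0:x1]
    n,l,st,c=cv2.connectedComponentsWithStats(M); i=1+np.argmax(st[1:,4]); return c[i],st[i]
a,sa=yc(t,(250,210,272,228)); b,sb=yc(s,(222,218,246,236)); print(a,sa,b,sb)
print("tri(body mid)",tri(a,b)); B=plane("top",a,17.5); print("top plane",B)
x=np.array([np.cos(.108),np.sin(.108)]);y=np.array([-x[1],x[0]])
for nm,c in(("stack/origin",(254.4+4.5+.1,200.5)),):pass
S=np.array([517.8,12.1])
for O in ((570,-43),):
    print("blank f",(B[:2]-O)@x,(B[:2]-O)@y,"seat f",(S-O)@x,(S-O)@y)
# recess centre from dark rim ring, fit circle
g=cv2.cvtColor(t,cv2.COLOR_BGR2GRAY); up=cv2.resize(g[205:240,222:254],None,fx=8,fy=8,interpolation=cv2.INTER_CUBIC)
c=cv2.HoughCircles(up,cv2.HOUGH_GRADIENT,1,200,param1=60,param2=12,minRadius=45,maxRadius=70); print(c)
if c is not None:
    p=c[0,0,:2]/8-.44+np.array([222,205]); print(p,plane("top",p,10))
E
```

```text
[261.  218.8] [255 213  13  12 122] [234.2 226.2] [228 223  13   8  80]
tri(body mid) (array([524.7, -48.5,  16.1]), np.float64(0.7362843558344904))
top plane [524.8 -48.6  17.5]
blank f -45.49969620725821 -0.6524213303568528 seat f -45.95662700173301 60.405615919578125
None
```

```bash
python3 -m crank '[{"tx":14,"ty":-306,"tz":0,"rx":0,"ry":0,"rz":0,"hand":0},{"tx":14,"ty":-306,"tz":0,"rx":0,"ry":0,"rz":0,"hand":0},{"tx":14,"ty":-306,"tz":0,"rx":0,"ry":0,"rz":0,"hand":0},{"tx":14,"ty":-306,"tz":0,"rx":0,"ry":0,"rz":0,"hand":0},{"tx":14,"ty":-306,"tz":0,"rx":0,"ry":0,"rz":0,"hand":0},{"tx":14,"ty":-306,"tz":-60,"rx":0,"ry":0,"rz":0,"hand":0},{"tx":14,"ty":-306,"tz":-100,"rx":0,"ry":0,"rz":0,"hand":0},{"tx":14,"ty":-306,"tz":-120,"rx":0,"ry":0,"rz":0,"hand":0},{"tx":14,"ty":-306,"tz":-120,"rx":0,"ry":0,"rz":0,"hand":0},{"tx":14,"ty":-306,"tz":-120,"rx":0,"ry":0,"rz":0,"hand":0},{"tx":14,"ty":-306,"tz":-120,"rx":0,"ry":0,"rz":0,"hand":0}]'
```

```text
time_s: 7.95
eef_pos: [530.5, -93.0, 79.6]
orientation: [[-0.994, -0.106, 0.003], [-0.106, 0.994, -0.001], [-0.002, -0.001, -1.0]]
force: [-0.2, 1.1, 0.1]
opening: 0.2
```

```bash
python3 -m crank '[{"tx":-0.5,"ty":0,"tz":-25,"rx":0,"ry":0,"rz":0,"hand":0},{"tx":-0.5,"ty":0,"tz":-40,"rx":0,"ry":0,"rz":0,"hand":0},{"tx":-0.5,"ty":0,"tz":-46,"rx":0,"ry":0,"rz":0,"hand":0},{"tx":-0.5,"ty":0,"tz":-46,"rx":0,"ry":0,"rz":0,"hand":0},{"tx":-0.5,"ty":0,"tz":-46,"rx":0,"ry":0,"rz":0,"hand":0}]'
python3 - <<'E'
from h import *
print(robot.get_obs()["eef_pos"])
for n,b in(("side",(190,160,330,260)),):
    im=robot.get_image(n)[:,:,::-1]; x0,y0,x1,y1=b
    cv2.imwrite(f"pics/{n}4.png",cv2.resize(im[y0:y1,x0:x1],None,fx=5.4,fy=5.4,interpolation=cv2.INTER_CUBIC))
E
```

```text
time_s: 8.57
eef_pos: [529.6, -92.4, 32.8]
orientation: [[-0.994, -0.106, 0.001], [-0.106, 0.994, -0.001], [-0.001, -0.001, -1.0]]
force: [-0.2, -0.1, 0.3]
opening: 0.3
[529.57242522 -92.43240963  32.82655034]
```

View pics/side4.png

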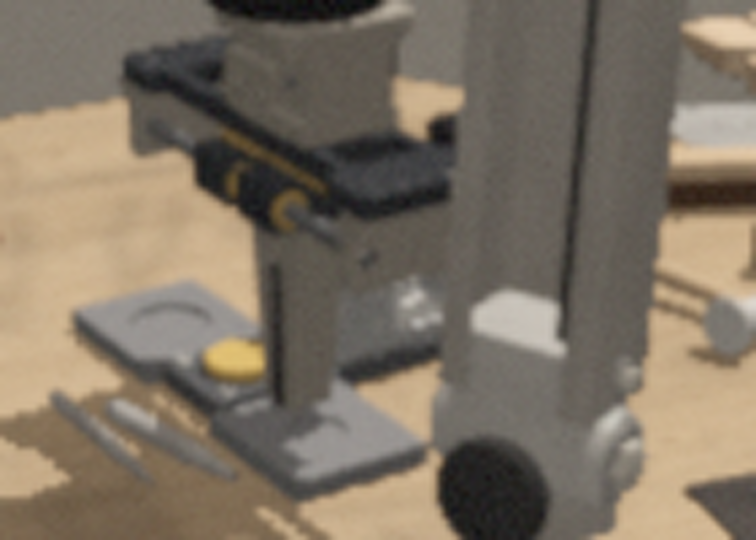

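Fingertip is right of the blank at (305,400), with the blank at (233,360) untouched. I lower it 2.5 mm and start the push.

```bash
python3 -m crank '[{"tx":0,"ty":0,"tz":-2.5,"rx":0,"ry":0,"rz":0,"hand":0},{"tx":0,"ty":0,"tz":-2.5,"rx":0,"ry":0,"rz":0,"hand":0},{"tx":-0.6,"ty":5,"tz":-2.5,"rx":0,"ry":0,"rz":0,"hand":0},{"tx":-1.2,"ty":10,"tz":-2.5,"rx":0,"ry":0,"rz":0,"hand":0},{"tx":-1.8,"ty":15,"tz":-2.5,"rx":0,"ry":0,"rz":0,"hand":0},{"tx":-2.4,"ty":20,"tz":-2.5,"rx":0,"ry":0,"rz":0,"hand":0},{"tx":-3,"ty":25,"tz":-2.5,"rx":0,"ry":0,"rz":0,"hand":0},{"tx":-3.6,"ty":30,"tz":-2.5,"rx":0,"ry":0,"rz":0,"hand":0},{"tx":-4.2,"ty":35,"tz":-2.5,"rx":0,"ry":0,"rz":0,"hand":0},{"tx":-4.2,"ty":35,"tz":-2.5,"rx":0,"ry":0,"rz":0,"hand":0}]'
python3 - <<'E'
from h import *
print(robot.get_obs()["eef_pos"])
for n,b in(("side",(190,160,330,260)),):
    im=robot.get_image(n)[:,:,::-1]; x0,y0,x1,y1=b
    cv2.imwrite(f"pics/{n}5.png",cv2.resize(im[y0:y1,x0:x1],None,fx=5.4,fy=5.4,interpolation=cv2.INTER_CUBIC))
E
```

```text
time_s: 9.88
eef_pos: [524.7, -56.8, 29.6]
orientation: [[-0.994, -0.106, -0.0], [-0.106, 0.994, 0.0], [0.0, 0.0, -1.0]]
force: [-0.4, 0.2, 0.1]
opening: 0.8
[524.67615213 -56.83230908  29.55903287]
```

View pics/side5.png

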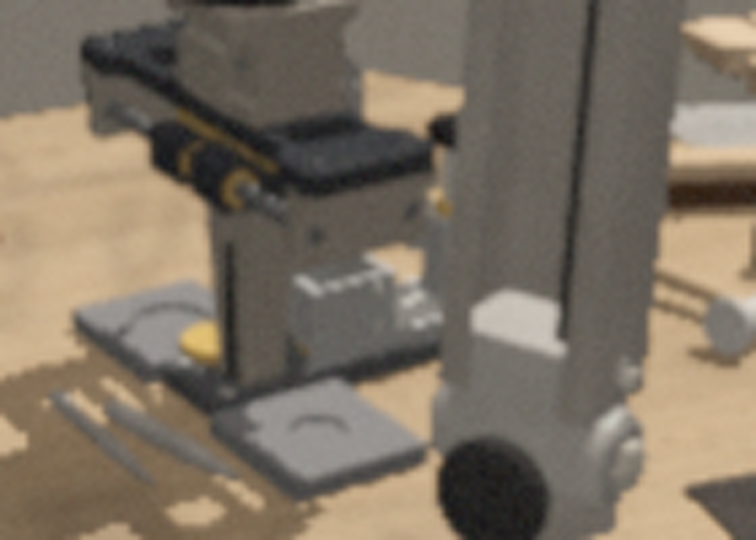

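```bash
python3 -m crank '[{"tx":-0.5,"ty":4,"tz":0.5,"rx":0,"ry":0,"rz":0,"hand":0},{"tx":-1,"ty":8,"tz":0.5,"rx":0,"ry":0,"rz":0,"hand":0},{"tx":-1.4,"ty":12,"tz":0.5,"rx":0,"ry":0,"rz":0,"hand":0},{"tx":-1.9,"ty":16,"tz":0.5,"rx":0,"ry":0,"rz":0,"hand":0},{"tx":-2.4,"ty":20,"tz":0.5,"rx":0,"ry":0,"rz":0,"hand":0},{"tx":-2.8,"ty":24,"tz":0.5,"rx":0,"ry":0,"rz":0,"hand":0},{"tx":-2.8,"ty":24,"tz":0.5,"rx":0,"ry":0,"rz":0,"hand":0}]'
python3 - <<'E'
from h import *
print(robot.get_obs()["eef_pos"])
for n,b in(("side",(190,180,270,240)),):
    im=robot.get_image(n)[:,:,::-1]; x0,y0,x1,y1=b; cv2.imwrite("pics/side6_raw.png",im)
    cv2.imwrite(f"pics/{n}6.png",cv2.resize(im[y0:y1,x0:x1],None,fx=9,fy=9,interpolation=cv2.INTER_CUBIC))
E
```

```text
time_s: 10.8
eef_pos: [521.8, -32.8, 30.0]
orientation: [[-0.994, -0.106, -0.0], [-0.106, 0.994, 0.0], [0.0, 0.0, -1.0]]
force: [0.0, -0.9, -0.1]
opening: 0.5
[521.84825581 -32.83859524  30.02905461]
```

View pics/side6.png

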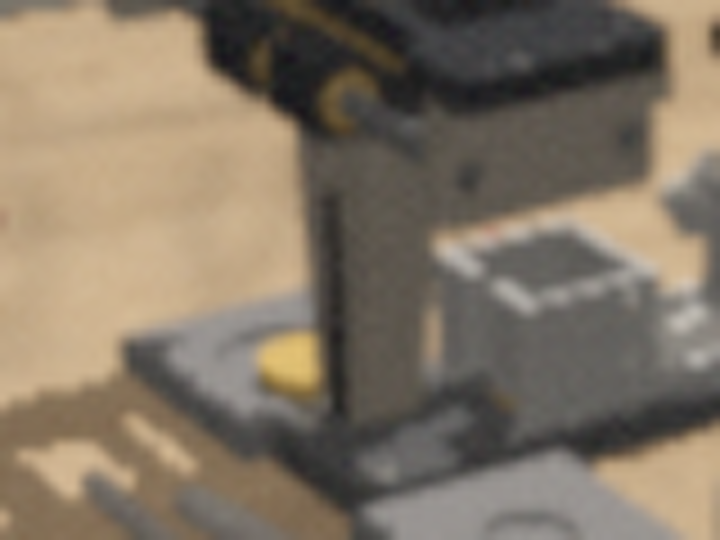

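```bash
cat >> h.py <<'E'
def left_s(u):
    B=np.array([524.8,-48.6]);d=np.array([-.118,.993]); th=np.linspace(0,6.28,60); best=[]
    for z in(10,13,15,17):
        ss=np.arange(0,65,.5); cols=[min(proj("side",(B[0]+s*d[0]+16*np.cos(t),B[1]+s*d[1]+16*np.sin(t),z))[0] for t in th) for s in ss]
        best.append((z,float(np.interp(-u,-np.array(cols),ss))))
    return best
E
python3 - <<'E'
from h import *
s=cv2.imread("pics/side6_raw.png"); h=cv2.cvtColor(s,cv2.COLOR_BGR2HSV); m=cv2.inRange(h,(15,110,90),(35,255,255))
r=m[212:232,205:240]; ys,xs=np.nonzero(r); print(xs.min()+205,ys.min()+212,ys.max()+212)
for u in(217.7,218.2): print(left_s(u))
s=cv2.imread("pics/side3_raw.png"); m=cv2.inRange(cv2.cvtColor(s,cv2.COLOR_BGR2HSV),(15,110,90),(35,255,255))[218:236,222:246];print(np.nonzero(m)[1].min()+222, left_s(227.5))
E
```

```text
219 217 223Traceback (most recent call last):
  File "<stdin>", line 4, in <module>
  File "h.py", line 21, in left_s
    ss=np.arange(0,65,.5); cols=[min(proj("side",(B[0]+s*d[0]+16*np.cos(t),B[1]+s*d[1]+16*np.sin(t),z))[0] for t in th) for s in ss]
                                 ~~~^^^^^^^^^^^^^^^^^^^^^^^^^^^^^^^^^^^^^^^^^^^^^^^^^^^^^^^^^^^^^^^^^^^^^^^^^^^^^^^^^^^
  File "h.py", line 21, in <genexpr>
    ss=np.arange(0,65,.5); cols=[min(proj("side",(B[0]+s*d[0]+16*np.cos(t),B[1]+s*d[1]+16*np.sin(t),z))[0] for t in th) for s in ss]
                                     ~~~~^^^^^^^^^^^^^^^^^^^^^^^^^^^^^^^^^^^^^^^^^^^^^^^^^^^^^^^^^^^^^^
  File "h.py", line 16, in proj
    K,D,E=cam(n); R=E[:3,:3].T; t=-R@E[:3,3]
          ~~~^^^
  File "h.py", line 4, in cam
    c=robot.camera_info(n); f=192/np.tan(np.radians(c["vfov"]/2))
ValueError: time passes only in moves, steps and waits
```

```bash
python3 - <<'E'
s=open("h.py").read(); open("h.py","w").write(s[:s.index("def left_s")])
E
python3 - <<'E'
from h import *
r=np.array([.889,-.457]);B=np.array([524.8,-48.6]);d=np.array([-.118,.993])
for u,v,z in((227.6,226.5,15),(218.3,220.1,13)):
    c=plane("side",(u,v),z)[:2]+16*r; print(c,"s",(c-B)@d)
E
```

```text
[524.76181317 -48.20303414] s 0.398693148546841
[520.47082961  -2.66107831] s 46.12819134199793
```

```bash
python3 -m crank '[{"tx":-0.4,"ty":3,"tz":0.3,"rx":0,"ry":0,"rz":0,"hand":0},{"tx":-0.8,"ty":6,"tz":0.3,"rx":0,"ry":0,"rz":0,"hand":0},{"tx":-1.2,"ty":9,"tz":0.3,"rx":0,"ry":0,"rz":0,"hand":0},{"tx":-1.6,"ty":12,"tz":0.3,"rx":0,"ry":0,"rz":0,"hand":0},{"tx":-1.6,"ty":12,"tz":0.3,"rx":0,"ry":0,"rz":0,"hand":0}]'
python3 - <<'E'
from h import *
for n,b in(("side",(190,180,270,240)),):
    im=robot.get_image(n)[:,:,::-1]; x0,y0,x1,y1=b; cv2.imwrite("pics/side7_raw.png",im)
    cv2.imwrite(f"pics/{n}7.png",cv2.resize(im[y0:y1,x0:x1],None,fx=9,fy=9,interpolation=cv2.INTER_CUBIC))
E
```

```text
time_s: 11.48
eef_pos: [520.4, -21.0, 30.4]
orientation: [[-0.994, -0.106, 0.0], [-0.106, 0.994, 0.0], [-0.0, 0.0, -1.0]]
force: [0.2, 0.0, 0.0]
opening: 0.6
```

View pics/side7.png

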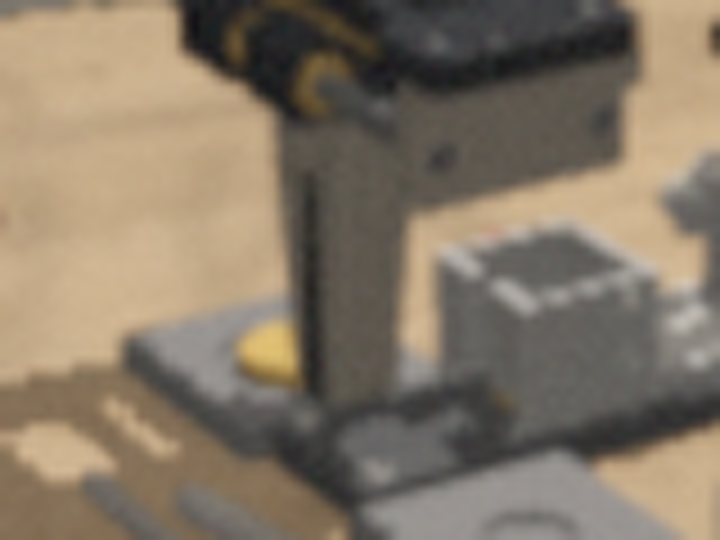

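```bash
python3 -m crank '[{"tx":-0.1,"ty":1,"tz":0,"rx":0,"ry":0,"rz":0,"hand":0},{"tx":-0.2,"ty":2,"tz":0,"rx":0,"ry":0,"rz":0,"hand":0},{"tx":-0.3,"ty":3,"tz":0,"rx":0,"ry":0,"rz":0,"hand":0},{"tx":-0.3,"ty":3,"tz":0,"rx":0,"ry":0,"rz":0,"hand":0}]'
python3 - <<'E'
from h import *
for n,b in(("side",(190,180,270,240)),):
    im=robot.get_image(n)[:,:,::-1]; x0,y0,x1,y1=b; cv2.imwrite("pics/side8_raw.png",im)
    cv2.imwrite(f"pics/{n}8.png",cv2.resize(im[y0:y1,x0:x1],None,fx=9,fy=9,interpolation=cv2.INTER_CUBIC))
r=np.array([.889,-.457])
print(plane("side",(215.9,218.7),13)[:2]+16*r)
E
```

```text
time_s: 12.02
eef_pos: [520.1, -18.2, 30.5]
orientation: [[-0.994, -0.106, 0.0], [-0.106, 0.994, 0.0], [-0.0, -0.0, -1.0]]
force: [-0.0, 0.2, 1.2]
opening: 0.3
[518.32202143   7.20576488]
```

View pics/side8.png

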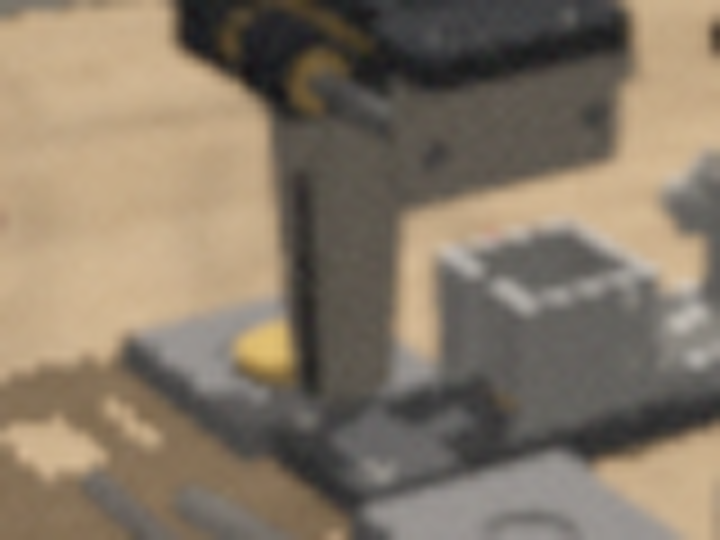

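```bash
python3 -m crank '[{"tx":-0.1,"ty":1,"tz":0,"rx":0,"ry":0,"rz":0,"hand":0},{"tx":-0.2,"ty":2,"tz":0,"rx":0,"ry":0,"rz":0,"hand":0},{"tx":-0.2,"ty":2,"tz":0,"rx":0,"ry":0,"rz":0,"hand":0}]'
python3 - <<'E'
from h import *
for n,b in(("side",(190,180,270,240)),):
    im=robot.get_image(n)[:,:,::-1]; x0,y0,x1,y1=b; cv2.imwrite("pics/side9_raw.png",im)
    cv2.imwrite(f"pics/{n}9.png",cv2.resize(im[y0:y1,x0:x1],None,fx=9,fy=9,interpolation=cv2.INTER_CUBIC))
for k in(6,7,8,9):
    s=cv2.imread(f"pics/side{k}_raw.png"); m=cv2.inRange(cv2.cvtColor(s,cv2.COLOR_BGR2HSV),(15,110,90),(35,255,255))[210:232,205:240]
    ys,xs=np.nonzero(m); print(k,xs.min()+205,ys.min()+210,ys.max()+210,len(xs))
E
```

```text
time_s: 12.45
eef_pos: [519.8, -16.0, 30.3]
orientation: [[-0.994, -0.106, -0.0], [-0.106, 0.994, 0.0], [0.0, 0.0, -1.0]]
force: [0.6, 0.0, 0.9]
opening: 0.2
6 219 217 223 36
7 217 217 222 30
8 217 217 221 25
9 216 217 221 26
```

View pics/side9.png

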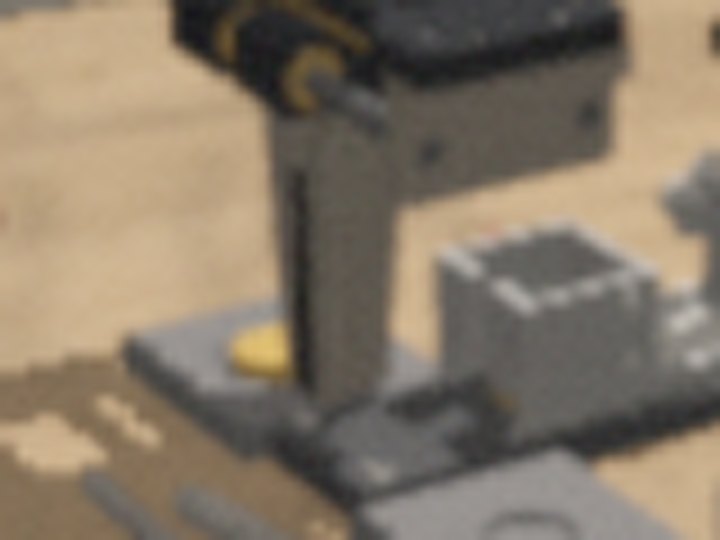

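Hard to tell whether it has dropped. I back off, lift clear and look from the top.

```bash
python3 -m crank '[{"tx":0.6,"ty":-6,"tz":0,"rx":0,"ry":0,"rz":0,"hand":0},{"tx":0.6,"ty":-6,"tz":50,"rx":0,"ry":0,"rz":0,"hand":0},{"tx":0.6,"ty":-6,"tz":110,"rx":0,"ry":0,"rz":0,"hand":0},{"tx":-10,"ty":200,"tz":130,"rx":0,"ry":0,"rz":0,"hand":0},{"tx":-10,"ty":200,"tz":130,"rx":0,"ry":0,"rz":0,"hand":0},{"tx":-10,"ty":200,"tz":130,"rx":0,"ry":0,"rz":0,"hand":0},{"tx":-10,"ty":240,"tz":130,"rx":0,"ry":0,"rz":0,"hand":0},{"tx":-10,"ty":240,"tz":130,"rx":0,"ry":0,"rz":0,"hand":0},{"tx":-10,"ty":240,"tz":130,"rx":0,"ry":0,"rz":0,"hand":0}]'
python3 - <<'E'
from h import *
for n,b,k in(("side",(190,160,330,260),5.4),("top",(205,150,315,260),5.4)):
    im=robot.get_image(n)[:,:,::-1]; x0,y0,x1,y1=b; cv2.imwrite(f"pics/{n}10_raw.png",im)
    cv2.imwrite(f"pics/{n}10.png",cv2.resize(im[y0:y1,x0:x1],None,fx=k,fy=k,interpolation=cv2.INTER_CUBIC))
    m=cv2.inRange(cv2.cvtColor(im,cv2.COLOR_BGR2HSV),(15,110,90),(35,255,255)); M=np.zeros_like(m)
    x0,y0,x1,y1=(205,205,230,235) if n=="side" else (225,205,252,238); M[y0:y1,x0:x1]=m[y0:y1,x0:x1]
    N,l,st,c=cv2.connectedComponentsWithStats(M); i=1+np.argmax(st[1:,4]); print(n,c[i],st[i],plane(n,c[i],13),plane(n,c[i],16))
    if n=="top": a=c[i]
    else: q=c[i]
print(tri(a,q))
E
```

```text
time_s: 13.62
eef_pos: [509.8, 223.2, 160.0]
orientation: [[-0.994, -0.106, -0.001], [-0.106, 0.994, -0.001], [0.001, -0.001, -1.0]]
force: [-0.2, 0.0, -0.1]
opening: 0.2
side [221.51923077 218.86538462] [216 217  12   5  52] [516.06211264   7.63047366  13.        ] [513.58776229   1.8056909   16.        ]
top [238.61016949 221.39830508] [233 215  12  13 118] [518.09945936   9.78516178  13.        ] [517.76934645   9.69858531  16.        ]
(array([517.69860238,  10.02087916,  11.71888838]), np.float64(1.1492787186286182))
```

View pics/side10.png

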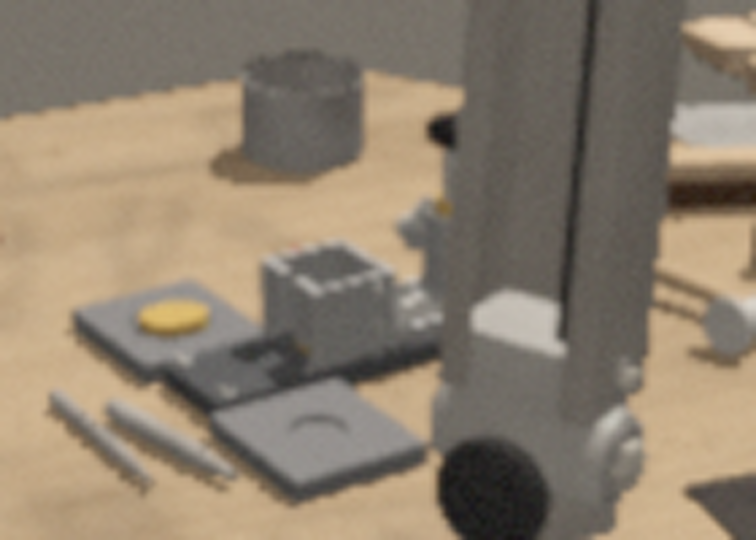

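View pics/top10.png

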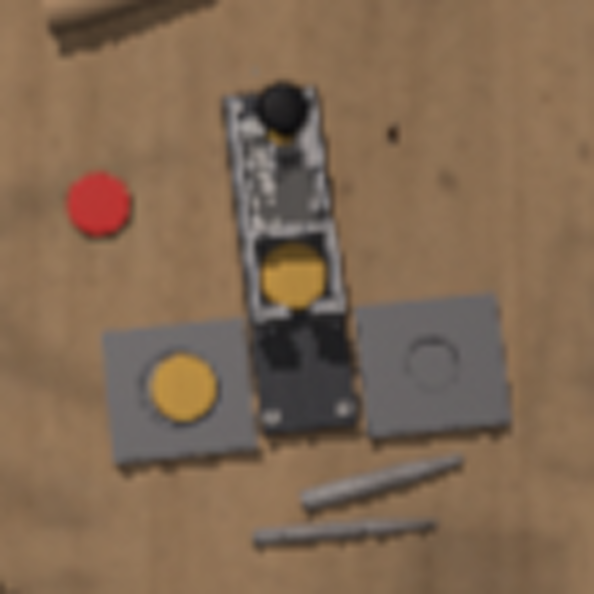

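```bash
python3 - <<'E'
import cv2,numpy as np
a=cv2.imread("pics/side10_raw.png")[205:235,200:240]; b=cv2.imread("pics/side3_raw.png")[212:242,214:254]
t=cv2.imread("pics/top10_raw.png")[205:240,222:262]
f=lambda i:cv2.resize(i,(400,int(400*i.shape[0]/i.shape[1])),interpolation=cv2.INTER_NEAREST)
u=np.hstack([f(a),f(b)]); cv2.imwrite("pics/z1.png",u)
E
```

```text
(no output)
```

View pics/z1.png

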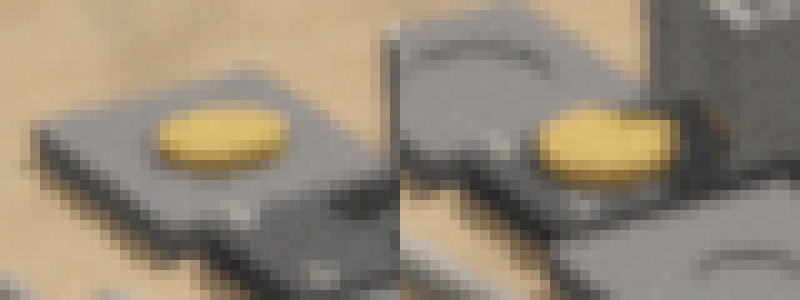

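The blank is within about 2.4 mm of the recess centre: top crop (184,388) against (179,389). The side view suggests its right edge may still sit on the rim. I nudge it a little further with the tip at z of about 13, which would pass over a seated blank.

```bash
python3 -m crank '[{"tx":10.5,"ty":-250,"tz":0,"rx":0,"ry":0,"rz":0,"hand":0},{"tx":10.5,"ty":-250,"tz":0,"rx":0,"ry":0,"rz":0,"hand":0},{"tx":10.5,"ty":-250,"tz":0,"rx":0,"ry":0,"rz":0,"hand":0},{"tx":10.5,"ty":-250,"tz":0,"rx":0,"ry":0,"rz":0,"hand":0},{"tx":10.5,"ty":-250,"tz":-20,"rx":0,"ry":0,"rz":0,"hand":0},{"tx":10.5,"ty":-250,"tz":-60,"rx":0,"ry":0,"rz":0,"hand":0},{"tx":10.5,"ty":-250,"tz":-100,"rx":0,"ry":0,"rz":0,"hand":0},{"tx":10.5,"ty":-250,"tz":-100,"rx":0,"ry":0,"rz":0,"hand":0},{"tx":10.5,"ty":-250,"tz":-100,"rx":0,"ry":0,"rz":0,"hand":0}]'
```

```text
time_s: 14.85
eef_pos: [521.2, -27.2, 61.9]
orientation: [[-0.994, -0.105, 0.002], [-0.105, 0.994, -0.001], [-0.002, -0.001, -1.0]]
force: [0.8, -0.0, 1.3]
opening: 0.1
```

```bash
python3 -m crank '[{"tx":0,"ty":0,"tz":-20,"rx":0,"ry":0,"rz":0,"hand":0},{"tx":0,"ty":0,"tz":-31,"rx":0,"ry":0,"rz":0,"hand":0},{"tx":0,"ty":0,"tz":-31.2,"rx":0,"ry":0,"rz":0,"hand":0},{"tx":-0.5,"ty":5,"tz":-31.2,"rx":0,"ry":0,"rz":0,"hand":0},{"tx":-1,"ty":9,"tz":-31.2,"rx":0,"ry":0,"rz":0,"hand":0},{"tx":-1.2,"ty":11,"tz":-31.2,"rx":0,"ry":0,"rz":0,"hand":0},{"tx":-1.3,"ty":12.5,"tz":-31.2,"rx":0,"ry":0,"rz":0,"hand":0},{"tx":-1.5,"ty":14,"tz":-31.2,"rx":0,"ry":0,"rz":0,"hand":0},{"tx":-1.5,"ty":14,"tz":-31.2,"rx":0,"ry":0,"rz":0,"hand":0}]'
python3 - <<'E'
from h import *
im=robot.get_image("side")[:,:,::-1]
cv2.imwrite("pics/side11.png",cv2.resize(im[200:235,195:245],(750,525),interpolation=cv2.INTER_CUBIC))
E
```

```text
time_s: 15.98
eef_pos: [518.9, -12.2, 29.2]
orientation: [[-0.994, -0.106, 0.0], [-0.106, 0.994, -0.0], [-0.0, -0.0, -1.0]]
force: [0.0, -0.2, 0.7]
opening: 0.4
```

View pics/side11.png

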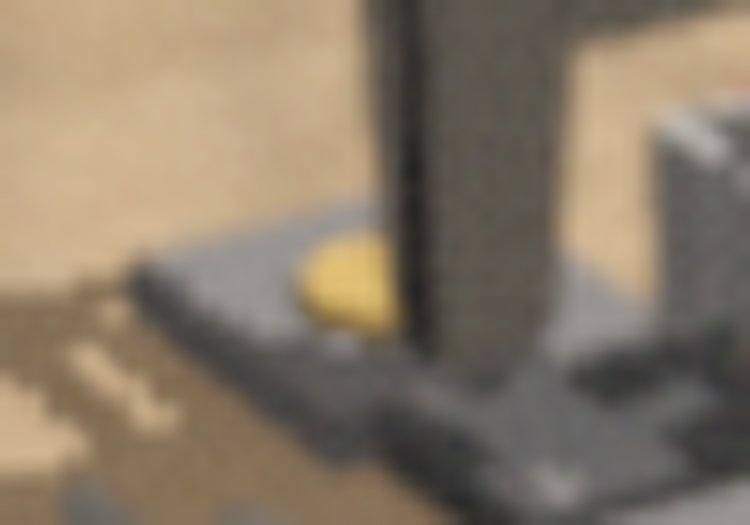

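```bash
python3 -m crank '[{"tx":0.6,"ty":-6,"tz":0.5,"rx":0,"ry":0,"rz":0,"hand":0},{"tx":0.6,"ty":-6,"tz":50,"rx":0,"ry":0,"rz":0,"hand":0},{"tx":0.6,"ty":-6,"tz":110,"rx":0,"ry":0,"rz":0,"hand":0},{"tx":-10,"ty":200,"tz":130,"rx":0,"ry":0,"rz":0,"hand":0},{"tx":-10,"ty":200,"tz":130,"rx":0,"ry":0,"rz":0,"hand":0},{"tx":-10,"ty":200,"tz":130,"rx":0,"ry":0,"rz":0,"hand":0},{"tx":-10,"ty":240,"tz":130,"rx":0,"ry":0,"rz":0,"hand":0},{"tx":-10,"ty":240,"tz":130,"rx":0,"ry":0,"rz":0,"hand":0},{"tx":-10,"ty":240,"tz":130,"rx":0,"ry":0,"rz":0,"hand":0}]'
cat > look.py <<'E'
from h import *
import sys
K=sys.argv[1]; pics=[]
for n in("side","top"):
    im=robot.get_image(n)[:,:,::-1]; cv2.imwrite(f"pics/{n}{K}_raw.png",im)
    m=cv2.inRange(cv2.cvtColor(im,cv2.COLOR_BGR2HSV),(15,110,90),(35,255,255)); M=np.zeros_like(m)
    x0,y0,x1,y1=(205,205,230,235) if n=="side" else (222,205,252,238); M[y0:y1,x0:x1]=m[y0:y1,x0:x1]
    N,l,st,c=cv2.connectedComponentsWithStats(M); i=1+np.argmax(st[1:,4]); print(n,c[i],st[i],plane(n,c[i],13))
    if n=="top": a=c[i]; p=im[200:242,220:262]
    else: q=c[i]; p=im[200:240,195:235]
    pics.append(cv2.resize(p,(400,400),interpolation=cv2.INTER_CUBIC))
print(tri(a,q)); cv2.imwrite(f"pics/look{K}.png",np.hstack(pics))
E
python3 look.py 12
```

```text
time_s: 17.15
eef_pos: [508.9, 227.1, 158.9]
orientation: [[-0.994, -0.106, -0.0], [-0.106, 0.994, -0.001], [0.001, -0.001, -1.0]]
force: [0.1, -0.8, 0.1]
opening: 0.8
side [221.17241379 218.67241379] [216 216  12   6  58] [515.73965503   9.01062291  13.        ]
top [237.59322034 221.5       ] [232 216  12  12 118] [517.81562882  12.440116    13.        ]
(array([517.67359673,  12.62769701,  11.10720912]), np.float64(0.7419415871154648))
```

View pics/look12.png

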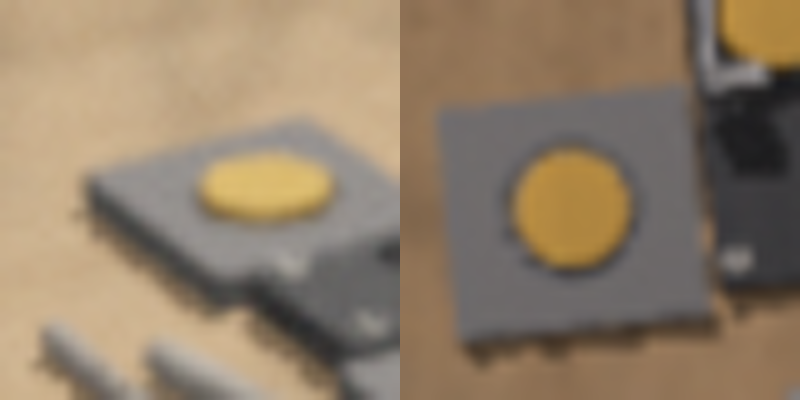

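The blank is level with a dark ring all round it, at the right-hand crop (572,210). It moved to (517.8,12.4), matching the seat at (517.8,12.1), and its height fits 13 mm. I run a quick difference check on everything else, then hand in.

```bash
python3 - <<'E'
from h import *
a=cv2.imread("pics/top0_raw.png").astype(int);b=cv2.imread("pics/top12_raw.png").astype(int)
d=(np.abs(a-b).max(2)>45).astype(np.uint8); n,l,st,c=cv2.connectedComponentsWithStats(d)
print([tuple(map(int,s)) for s in st[1:] if s[4]>6])
a=cv2.imread("pics/side0_raw.png").astype(int);b=cv2.imread("pics/side12_raw.png").astype(int)
d=(np.abs(a-b).max(2)>45).astype(np.uint8); n,l,st,c=cv2.connectedComponentsWithStats(d)
print([tuple(map(int,s)) for s in st[1:] if s[4]>6]); o=robot.get_obs(); print(o["time_s"],o["force"],o["eef_pos"])
E
```

```text
[(104, 159, 10, 31, 248), (39, 160, 170, 133, 6107), (48, 165, 54, 36, 1406), (34, 174, 10, 31, 234), (46, 174, 4, 9, 11), (45, 185, 3, 18, 20), (69, 201, 3, 4, 10), (232, 216, 12, 12, 106), (112, 238, 3, 6, 10), (105, 249, 13, 39, 342), (40, 252, 4, 6, 15), (26, 266, 11, 37, 285), (39, 279, 6, 25, 87), (121, 285, 15, 19, 194), (97, 286, 8, 1, 8), (31, 290, 60, 94, 3921), (116, 303, 8, 81, 422), (176, 371, 44, 13, 306)]
[(0, 0, 16, 9, 31), (40, 0, 4, 2, 7), (45, 0, 12, 14, 109), (165, 5, 33, 10, 147), (46, 9, 3, 8, 15), (181, 9, 26, 30, 546), (116, 11, 12, 11, 56), (155, 10, 9, 12, 44), (174, 16, 5, 7, 23), (23, 38, 26, 7, 124), (24, 47, 26, 7, 129), (190, 61, 8, 3, 12), (21, 64, 35, 20, 264), (169, 66, 29, 6, 143), (170, 75, 28, 8, 143), (42, 88, 9, 20, 132), (161, 93, 50, 23, 492), (0, 101, 8, 5, 18), (9, 103, 7, 6, 10), (0, 115, 23, 53, 685), (181, 123, 4, 23, 41), (8, 174, 3, 8, 11), (134, 195, 39, 28, 478), (248, 211, 4, 2, 7), (215, 215, 13, 7, 75), (26, 230, 40, 21, 533)]
17.25 [ 0.3634896  -0.86782581  0.60465854] [509.07836206 226.35094809 158.99054096]
```

```bash
python3 -c "
from bench import robot
print(robot.hand_in())"
```

```text
the job is handed in; nothing more can be done
None
```

The blank is in the large recess, and I handed the job in at about 17 s of the 42 s allowed.

- **Press:** I pressed the plunger once, down to its hard stop. The tool stopped at 103.1 mm while the force rose to 25 N. I then let it come back up, and exactly one blank came out. The stack dropped by one thickness and stayed in the magazine.
- **Push:** I slid the blank onto the left block, the one with the large recess. After the first push it was about 2.4 mm off the recess centre and looked slightly tilted on the rim, so I nudged it about 4 mm further.
- **Final checks:** The blank measured (517.8, 12.4) mm against the seat at (517.8, 12.1). Both views showed it level with the recess edge visible all round. The two-view height (11.1 mm, middle of the visible part) fits a blank lying flat in the recess.
- **Other objects:** Comparing pictures from before and after showed only the blank, the arm and its shadow changing. A small area by the magazine also changed in the side view, which I put down to the lowered stack. I checked the tin only by eye, in an earlier picture. No check failed after the nudge.

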